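Gauge a pocket's depth and lock the reading

ROBOT

A 6-joint arm with a two-finger parallel gripper is mounted at the origin on the work surface. World frame = base frame: x ahead of the robot, y to its left, z up, the work surface at z = 0. Lengths are in mm, angles in degrees, forces in N, time in s.
With the tool pointing down it reaches from about 350 to 850 mm from the base axis. Payload 8.1 kg.
Tool frame: the origin (TCP) lies at the very end of the fingers, on their centre line; the grasp point (between the pads) lies 19 mm behind it (r.grip_depth is the distance from the TCP to the grasp point, in mm); y points along the fingers, z is the direction in which the jaws open and shut, and the axes are right-handed (so a half turn about y gives the same grasp; the last joint's range is limited). The gripper opens to 85 mm and grips with 20 to 120 N. Pads are 22 mm wide; open, the fingers measure 114 mm over their backs; the gripper's body (76 mm by 85 mm) begins 54 mm behind the grasp point. The pads swing forward as they close: fully open they stand 13 mm farther back than shut.
Start: joints at [-75.825, 7.471, 85.268, -0, 87.261, -4.893], TCP at [196.034, -567.076, 191.592] pointing down, gripper open.
Joint ranges: [-169.43, 169.43], [-51.17, 129.36], [1.28, 143.12], [-76.62, 256.62], [0, 156.53], [-152.29, 152.29]. Speed limits (degrees/s): [136.94, 136.94, 159.86, 180, 180, 180].

INTERFACE

Orientations are given as [roll, pitch, yaw] about the fixed x, y, z axes, in that order (R = Rz(yaw) Ry(pitch) Rx(roll)).
In Python, from bench import readout, eyes, r gives the robot as it stands. The module is installed in compiled form; this text tells all that it offers.
- The arm moves only by the tool move_arm, never from a script. Its argument "motion" is text: rows parted by semicolons, each of 6 numbers parted by spaces: the shift along the world's x, y, z in cm, then the turn, a rotation vector about the world's x, y, z in degrees. A call has 1 to 10 rows; each row is the pose to reach, as a shift and turn from the pose commanded when the call began; what a row does not reach only later rows make up. A row lasts 1/12 s, in which the tool goes at most 41.7 mm and 7.16 degrees, less where a joint would pass 70% of its speed; a pose out of reach is approached as far as the arm can. A call with a gripper value outside its range is refused whole. "fingers" is the finger opening in cm, from 0 to 8.54, set as the call begins (left out, the last holds). The fingers move at their own pace and stop on an object; "squeeze" is the grip in N (left out, the last holds). Time passes only in rows, so rows that repeat a pose let the fingers close. It gives the time, the measured TCP pose, the force and the opening at its end, in the units of the state.
- readout.sense(): the state, without advancing time (a new reading comes with each control period).
- eyes.snapshot(name): name is "side" or "top"; returns a dict with "image" (420x560x3 uint8, blue, green, red), "fx", "fy", "cx", "cy" (pixels), "dist_coeffs" ([k1, k2, p1, p2, k3] as OpenCV has them; the pictures are not rectified), "world_to_cam" (4x4, takes a point from world to camera coordinates). Camera axes: x right, y down, z forward; pixel columns grow to the right and rows downward; lengths in mm; the calibration is good to about 2 mm. A picture is of the moment at which its call begins. There is no depth.
- r.hand_in(): hands the job in, once; it reports no verdict.
The state is a dict: "time": time; "joint_pos": joint angles; "qd": joint speeds; "joint_efforts": joint torques, N m; "tool_pos": TCP position; "tcp_rot": TCP orientation; "ft_force": force on the tool from outside, world axes, zero at the start; "wrist_torque": the same for the moment, N m; "finger_gap": finger opening in mm.
Only numpy, scipy, OpenCV 4.12 (cv2) and the standard library are available. Lean on these libraries where they do the work, as an engineer would, in place of code of your own. Each camera call takes 0.05 s, during which the arm holds its last target. There are 200 camera calls.

TASK

Gently stand the depth gauge on the silver housing so that its base bridges the copper-floored pocket, and let go of it. Then lower the gauge's probe gently until its tip just touches the bottom of the pocket, and lock the slide at that depth by squeezing the red lock lever fully shut towards the yellow tab. Leave the gauge standing there locked, and do not disturb the other things on the bench.

Things in the scene. Friction and masses are not known exactly. Their poses are not given: they have to be found in the camera images.
- gauge: the bench depth gauge, loose, about 0.43 kg, upright. Origin: underside of its base; x runs along the base, z up. Steel base 124 x 26 x 12 mm, from x = -58 to +66 mm; grey post (22 x 18 mm, top at 88 mm) at x = +28 mm; square steel probe with blue head at x = -12 mm; at the -x end the red lock lever (+y side) and the yellow tab (-y side), which stand up to 56 mm.
- gauge_post (a point): middle of the gripping part of the grey post, 72 mm above the base's underside and 16 mm below the post's top; axes as the gauge. The post is 22 mm along x and 18 mm across y; carry the gauge by it, pinched across y. The gauge's weight acts within 20 mm of it in plan.
- gauge_foot (a point): the point on the base's underside where the probe comes out, 40 mm from the post's axis towards -x; axes as the gauge. It must stand over the pocket.
- probe_head (a point): centre of the probe's blue round head, 20 mm diameter, 14 mm high, 79 mm above the base's underside when the probe is fully up and lower by as much as the probe is lowered; 40 mm from the post's axis. A 13 mm wide steel guide lies below it, its top 36.5 mm above the underside.
- probe_tip (a point): the probe's lower end (8 x 8 mm), 4 mm above the base's underside when fully up; 75 mm below probe_head.
- probe (a joint): how far the probe has been pushed down from fully up, m, 0 to 0.034. It moves straight down in the base, stays where it is left (unlocked friction about 1.5 N).
- lock (a joint): angle of the red lock lever, rad: 0 wide open, 0.6 fully shut (stop). It swings about an upright axis 24 mm from its finger piece, grows as the finger piece moves towards the yellow tab, stays where left; shutting takes up to 7 N at the finger piece and clamps the probe.
- lock_grip (a point): where to squeeze the lock across y: midway between the outer faces of tab and shut lever, 44 mm above the base's underside, axes as the gauge. Both are upright plates 14 mm long, 4 mm thick, tops 12 mm above here. The fixed tab's outer face is 8.5 mm to -y of here; the lever's is 8.5 mm to +y when shut and about 24 mm to +y when wide open, its plate then being 7 mm nearer the probe.
- housing: the silver machined housing, fixed, 140 x 90 x 40 mm, origin at the centre of its underside, x along its length. A square pocket 35 x 35 mm lies in the middle of its top. The dark steel jig block looks alike in shape: it is not the one.
- pocket_top (a point): centre of the pocket's mouth, level with the housing's top face, 40 mm above the bench; axes as the housing.
- pocket_floor: the copper-coloured floor of the pocket, fixed, 10 mm thick, origin on its underside.
- pocket_bottom (a point): middle of the pocket's floor surface; lies 12 to 26 mm below pocket_top.
- jig: dark steel jig block, fixed, 140 x 90 x 40 mm, also with a square pocket: a bystander. Origin at the centre of its underside.
- sensor_can_mid (a point): bystander, loose: upright steel can 28 mm diameter, 48 mm high; its centre.
- brass_cap_mid (a point): bystander, loose: flanged brass cap 38 mm diameter, 24 mm high; its centre.
- screwdriver: bystander, loose: screwdriver lying flat, handle towards its own -x.
- mouse_mid (a point): bystander, loose: black mouse 105 x 60 x 32 mm; its centre.
- spool_mid (a point): bystander, loose: copper spool 54 mm diameter, 32 mm high; its centre.
Mind the look-alikes: they are no part of the job. Leave any pink or turquoise look-alike of the gauge alone.

How it is judged (in metres and radians):
On the way, in this order (a step that is already met when the one before it is completed fails the run):
1. the gauge stands flat on the housing, its probe over the pocket, let go, its lock still open (z of gauge_foot in the frame of pocket_top between -0.002 and 0.002 m and x of gauge_foot in the frame of pocket_top between -0.0135 and 0.0135 m and y of gauge_foot in the frame of pocket_top between -0.0135 and 0.0135 m and angle between gauge's own z axis and vertical below 0.025 rad and contact force between the fingers and gauge below 0.2 N and value of joint lock below 0.3 rad), for 0.2 s.
2. the probe's tip touches the pocket's bottom while the base stands flat and the lock is still open (z of gauge_foot in the frame of pocket_top between -0.002 and 0.002 m and x of gauge_foot in the frame of pocket_top between -0.0135 and 0.0135 m and y of gauge_foot in the frame of pocket_top between -0.0135 and 0.0135 m and angle between gauge's own z axis and vertical below 0.025 rad and z of probe_tip in the frame of pocket_bottom between -0.0015 and 0.0015 m and value of joint lock below 0.3 rad), for 0.2 s.
At the end, for the whole second after the job is handed in: The gauge stands released and at rest with its base flat on the silver housing (within 2 mm, 0.025 rad), its probe within 13.5 mm of the pocket's middle along both sides, its tip within 1.5 mm of the pocket's bottom, and the lock lever shut (above 0.5 of 0.6 rad) (z of gauge_foot in the frame of pocket_top between -0.002 and 0.002 m and x of gauge_foot in the frame of pocket_top between -0.0135 and 0.0135 m and y of gauge_foot in the frame of pocket_top between -0.0135 and 0.0135 m and angle between gauge's own z axis and vertical below 0.025 rad and z of probe_tip in the frame of pocket_bottom between -0.0015 and 0.0015 m and value of joint lock above 0.5 rad and linear speed of gauge below 0.01 m/s and contact force between the fingers and gauge below 0.2 N); the robot touches nothing.
It fails at once if the sensor can, brass cap, screwdriver, mouse or copper spool is moved by more than 30 mm (distance of any of sensor_can_mid, brass_cap_mid, screwdriver, mouse_mid, spool_mid from where it was at the start of the episode above 0.03 m).
It fails at once if the probe is pressed on the pocket's bottom with more than 35 N (contact force between gauge and pocket_floor above 35 N).
It fails at once if the gauge is dropped or pressed on the housing with more than 70 N (contact force between gauge and housing above 70 N).
It also fails if it takes over 58 s, if anything falls off the work surface, if the arm or the gripper's body presses on something with over 40 N, if the wrist force passes 120 N, or if a joint passes its speed limit or range.

## Working session

There is one attempt and no reset: what is moved stays moved. The work goes in short steps, Python scripts to look and compute and a tool call to move; the robot and the scene stay as the last step left them, time stands still between calls to the robot, and variables do not carry over. Pictures are saved under pics/ and viewed, about 8 in all and at most 12, crops included, and the job is handed in when it is done.

Besides the shell and the picture viewer there is one more tool, called as name(argument=value, ...) on one line, values as JSON. move_arm: Moves the arm, as the interface text tells. Its arguments: {"type":"object","properties":{"motion":{"type":"string"},"fingers":{"type":"number"},"squeeze":{"type":"number"}},"required":["motion"]}

```bash
mkdir -p pics; cat > h.py <<'E'
import numpy as np, cv2
from bench import readout, eyes, r
def snap(n,f=None):
    s=eyes.snapshot(n)
    if f: cv2.imwrite('pics/'+f,s['image'])
    return s
def K(s): return np.array([[s['fx'],0,s['cx']],[0,s['fy'],s['cy']],[0,0,1.]])
def ray(s,uv):
    p=cv2.undistortPoints(np.array([[uv]],float),K(s),np.array(s['dist_coeffs'],float))[0,0]
    T=np.array(s['world_to_cam']);R=T[:3,:3];o=-R.T@T[:3,3]
    return o,R.T@np.array([p[0],p[1],1])
def onz(s,uv,z):
    o,d=ray(s,uv);return o+d*(z-o[2])/d[2]
def proj(s,P):
    T=np.array(s['world_to_cam']);return cv2.projectPoints(np.array(P,float).reshape(-1,3),cv2.Rodrigues(T[:3,:3])[0],T[:3,3],K(s),np.array(s['dist_coeffs'],float))[0].reshape(-1,2)
def tri(s1,u1,s2,u2):
    o1,d1=ray(s1,u1);o2,d2=ray(s2,u2)
    a=np.linalg.lstsq(np.c_[d1,-d2],o2-o1,rcond=None)[0]
    p,q=o1+a[0]*d1,o2+a[1]*d2
    return (p+q)/2,np.linalg.norm(p-q)
E
python3 - <<'E'
from h import *
for n in('top','side'):
    s=snap(n,n+'0.png');T=np.array(s['world_to_cam']);print(n,s['fx'],s['cx'],s['cy'],-T[:3,:3].T@T[:3,3],T[2,:3])
x=readout.sense();print(x['time'],x['tool_pos'],x['tcp_rot'],x['finger_gap'],x['ft_force'])
from scipy.spatial.transform import Rotation as R
print(R.from_euler('xyz',x['tcp_rot'],degrees=True).as_matrix().round(3))
E
```

```text
top 498.5142028771592 284.10027950967844 196.84139856871448 [ 346.076753    -25.17056861 1359.52255965] [ 0.15468723  0.0021297  -0.9879612 ]
side 473.48250239526845 289.62624762597227 206.06806836418266 [ 305.55436851 -921.33248726  678.71180045] [ 0.19794421  0.82351798 -0.53163543]
0.1 [ 195.8654828  -566.54301233  190.63751817] [-9.00952207e+01  6.78289517e-03 -1.60932168e+02] 85.46477448671895 [0.16393275 0.36263622 0.32223546]
[[-0.945 -0.     0.327]
 [-0.327  0.002 -0.945]
 [-0.    -1.    -0.002]]
```

View pics/top0.png

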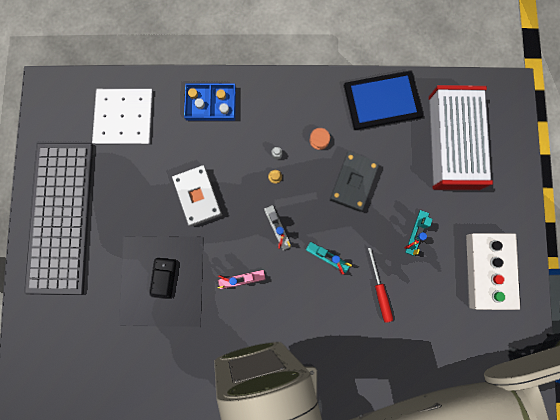

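View pics/side0.png

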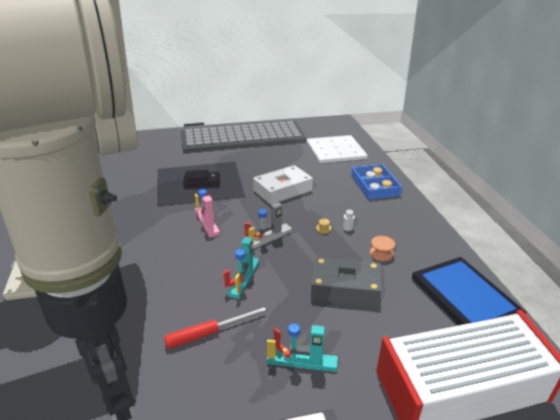

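Top view: the silver housing with the copper pocket is at about (196,195), and the grey gauge is at (278,228) with its lock end towards the lower right. In the side view the gauge is at (270,230) and the housing at (283,185). I'll zoom in on both.

```bash
python3 - <<'E'
import cv2,numpy as np
a=cv2.imread('pics/top0.png');b=cv2.imread('pics/side0.png')
f=lambda im,x,y,w,h,k:cv2.resize(im[y:y+h,x:x+w],None,fx=k,fy=k,interpolation=cv2.INTER_CUBIC)
p=f(a,165,160,60,70,6);q=f(a,258,198,40,60,7);s=f(b,240,195,60,60,7)
H=420
c=[cv2.copyMakeBorder(i,0,H-i.shape[0],0,4,0) for i in(p,q,s)] if 0 else [np.vstack([i,np.zeros((H-i.shape[0],i.shape[1],3),np.uint8)]) for i in(p,q,s)]
o=np.hstack(c)[:, :];print(o.shape);o=cv2.resize(o,None,fx=.75,fy=.75,interpolation=cv2.INTER_AREA);cv2.imwrite('pics/z0.png',o);print(o.shape)
E
```

```text
(420, 1060, 3)
(315, 795, 3)
```

View pics/z0.png

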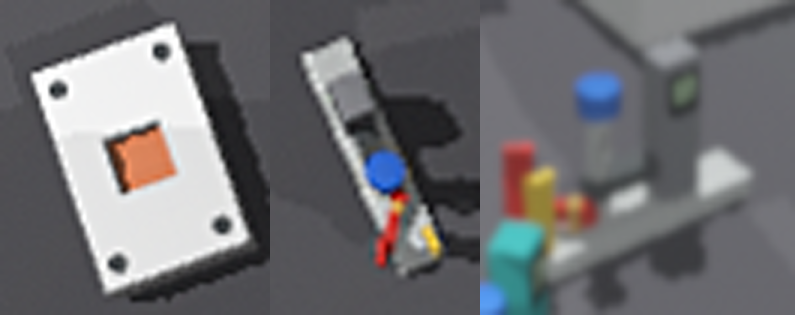

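```bash
cat > meas.py <<'E'
from h import *
def blue(s,roi):
    x,y,w,h=roi;im=s['image'].astype(int)
    b,g,rr=im[...,0],im[...,1],im[...,2]
    m=np.zeros(b.shape,np.uint8);m[y:y+h,x:x+w]=((b>110)&(b-rr>70)&(b-g>40))[y:y+h,x:x+w]
    ys,xs=np.nonzero(m);return np.array([xs.mean()+0,ys.mean()+0]),len(xs),(xs.min(),ys.min(),xs.max(),ys.max())
E
python3 - <<'E'
from meas import *
t=snap('top');s=snap('side')
ut,n,bb=blue(t,(258,198,40,60));us,n2,bb2=blue(s,(245,200,35,30));print(ut,n,bb,us,n2,bb2)
P,e=tri(t,ut,s,us);print('head',P,e, 'top on z86',onz(t,ut,86))
g=lambda x,y:(258+(x-270)/5.25-.4,198+y/5.25-.4)
c1,c2=onz(t,g(302,55),12),onz(t,g(348,38),12);print('end corners',c1,c2,np.linalg.norm(c1-c2))
pt=onz(t,g(352,98),88);print('post',pt)
h=onz(t,ut,86); m=(c1+c2)/2
for a,b in((h,pt),(h,m)):
    d=(b-a)[:2];print('dir',np.linalg.norm(d),np.degrees(np.arctan2(d[1],d[0])))
# housing
im=t['image'].astype(int);x,y,w,hh=160,155,70,80
k=np.zeros(im.shape[:2],np.uint8);k[y:y+hh,x:x+w]=(im.min(2)>165)[y:y+hh,x:x+w]
c=max(cv2.findContours(k,0,1)[0],key=cv2.contourArea)
W=np.array([onz(t,q[0],40)[:2] for q in cv2.convexHull(c)],np.float32);print('housing',cv2.minAreaRect(W))
b,gg,rr=im[...,0],im[...,1],im[...,2]
k=np.zeros(b.shape,np.uint8);k[y:y+hh,x:x+w]=((rr-b>60)&(rr>120))[y:y+hh,x:x+w]
c=max(cv2.findContours(k,0,1)[0],key=cv2.contourArea)
for z in(14,28):
  W=np.array([onz(t,q[0],z)[:2] for q in cv2.convexHull(c)],np.float32);print('floor',z,cv2.minAreaRect(W))
E
```

```text
[279.36170213 229.9787234 ] 47 (np.int64(276), np.int64(227), np.int64(283), np.int64(234)) [262.1754386  212.28070175] 57 (np.int64(258), np.int64(209), np.int64(266), np.int64(216))
head [459.58800135 -10.53854216  82.08799253] 0.6688308247555621 top on z86 [459.57306263 -10.61972713  86.        ]
end corners [525.85530675  33.25966468  12.        ] [534.85714818   9.42925584  12.        ] 25.47393833935745
post [494.60240671   5.30559112  88.        ]
dir 38.479484254362454 24.4478710702357
dir 77.66573053934825 24.302933514114734
housing ((558.41455078125, 215.54818725585938), (140.35931396484375, 90.2358169555664), 20.60017204284668)
floor 14 ((561.2114868164062, 217.19212341308594), (30.938396453857422, 31.075674057006836), 18.967241287231445)
floor 28 ((558.9729614257812, 214.67031860351562), (30.61652374267578, 30.75234031677246), 18.967121124267578)
```

move_arm(motion="30 57.3 0 0 0 5.2;30 57.3 0 0 0 5.2;30 57.3 0 0 0 5.2;30 57.3 0 0 0 5.2;30 57.3 0 0 0 5.2;30 57.3 0 0 0 5.2;30 57.3 0 0 0 5.2;30 57.3 0 0 0 5.2;30 57.3 0 0 0 5.2;30 57.3 0 0 0 5.2", fingers=8.5, squeeze=40)

```text
time: 1.03
tool_pos: [389.7, -196.1, 191.7]
tcp_rot: [-90.0, 0.0, -155.8]
ft_force: [0.2, 0.1, 0.5]
finger_gap: 85.2
```

move_arm(motion="10 19 0 0 0 0;10 19 0 0 0 0;10 19 0 0 0 0;10 19 0 0 0 0;10 19 0 0 0 0;10 19 0 0 0 0;10 19 0 0 0 0;10 19 0 0 0 0")

```text
time: 1.7
tool_pos: [488.9, -7.9, 191.2]
tcp_rot: [-90.0, -0.1, -155.6]
ft_force: [-0.3, -0.5, -0.0]
finger_gap: 84.8
```

move_arm(motion="0.7 1.4 0 0 0 0;0.7 1.4 -3 0 0 0;0.7 1.4 -6 0 0 0;0.7 1.4 -7 0 0 0;0.7 1.4 -7 0 0 0;0.7 1.4 -7 0 0 0")

```text
time: 2.2
tool_pos: [495.7, 4.9, 121.9]
tcp_rot: [-90.0, -0.1, -155.8]
ft_force: [0.1, -0.2, 0.5]
finger_gap: 85.3
```

```bash
python3 - <<'E'
from h import *
a=snap('top')['image'];b=snap('side')['image']
f=lambda im,x,y,w,h,k:cv2.resize(im[y:y+h,x:x+w],None,fx=k,fy=k,interpolation=cv2.INTER_CUBIC)
o=np.hstack([f(a,225,170,100,110,3.6),f(b,210,140,110,110,3.6)]);print(o.shape);cv2.imwrite('pics/z1.png',o)
E
```

```text
(396, 756, 3)
```

View pics/z1.png

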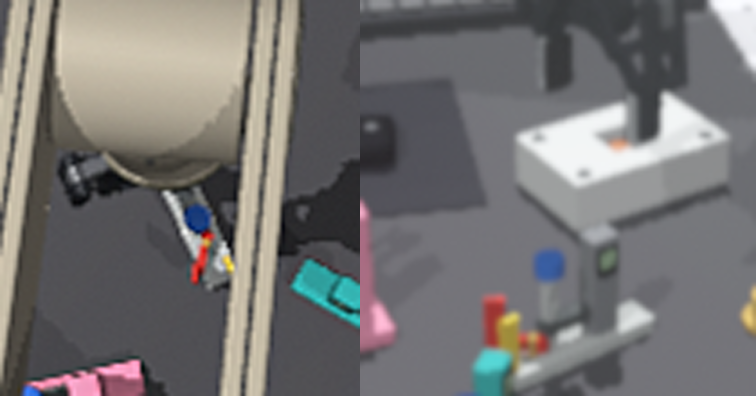

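The two fingers sit on either side of the post in the side view (tips near crop pixels 555,85 and 645,130). I'll descend now.

move_arm(motion="0.05 0.1 -2.5 0 0 0;0.05 0.1 -5 0 0 0;0.05 0.1 -6.5 0 0 0;0.05 0.1 -6.8 0 0 0;0.05 0.1 -6.8 0 0 0")

```text
time: 2.72
tool_pos: [496.9, 6.9, 54.1]
tcp_rot: [-90.0, -0.0, -155.7]
ft_force: [-0.2, 0.9, 1.4]
finger_gap: 85.1
```

move_arm(motion="0 0 0 0 0 0;0 0 0 0 0 0;0 0 0 0 0 0;0 0 0 0 0 0;0 0 0 0 0 0;0 0 0 0 0 0;0 0 0 0 0 0;0 0 0 0 0 0;0 0 0 0 0 0", fingers=1.0)

```text
time: 3.47
tool_pos: [496.7, 7.1, 53.6]
tcp_rot: [-90.0, -0.0, -155.7]
ft_force: [-1.0, 0.2, 0.0]
finger_gap: 9.8
```

```bash
python3 - <<'E'
from h import *
a=snap('top')['image'];b=snap('side')['image']
f=lambda im,x,y,w,h,k:cv2.resize(im[y:y+h,x:x+w],None,fx=k,fy=k,interpolation=cv2.INTER_CUBIC)
o=np.hstack([f(a,225,170,100,110,3.6),f(b,210,150,110,110,3.6)]);cv2.imwrite('pics/z2.png',o)
x=readout.sense();print(x['finger_gap'],x['ft_force'])
E
```

```text
10.055833664324298 [-0.04669359  0.5082809  -0.21150053]
```

View pics/z2.png

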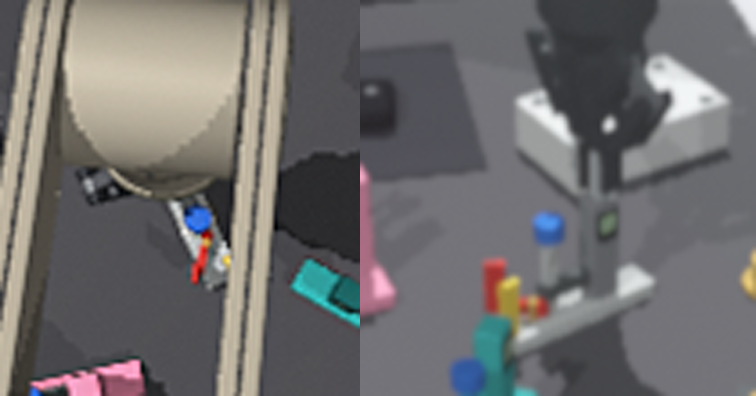

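```bash
python3 - <<'E'
from h import *
s=eyes.snapshot('side')
x=readout.sense();p=np.array(x['tool_pos']);print(p)
for n,q in(('tcp',p),('tcp+20',p+[0,0,20]),('post top',(496,5.9,88)),('post foot',(496,5.9,12)),('head top',(459.6,-10.6,86)),('head',(459.6,-10.6,79)),('base end',(530.5,21.5,12))):
    u=proj(s,q)[0];print(n,u.round(1),((u-[210,150])*3.6+[360,0]).round())
E
```

```text
[496.72766107   7.08298848  53.50554508]
tcp [276.5 216.7] [599. 240.]
tcp+20 [276.5 209.6] [599. 215.]
post top [276.3 204.7] [599. 197.]
post foot [276.3 231.1] [599. 292.]
head top [262.3 210.9] [548. 219.]
head [262.4 213.4] [548. 228.]
base end [288.6 225.9] [643. 273.]
```

```bash
python3 - <<'E'
from h import *
s=eyes.snapshot('side');cv2.imwrite('pics/s3.png',s['image'])
print(proj(s,[(196,-567,191.6),(495.7,4.9,121.9),(495.7,4.9,135)]))
a=cv2.imread('pics/side0.png')
f=lambda im,x,y,w,h,k:cv2.resize(im[y:y+h,x:x+w],None,fx=k,fy=k,interpolation=cv2.INTER_CUBIC)
o=np.hstack([f(a,20,240,160,180,2.5),f(s['image'],245,120,65,75,6)]);print(o.shape);cv2.imwrite('pics/z3.png',o)
E
```

```text
[[122.22897523 413.94107675]
 [276.20347444 192.55061324]
 [276.19623409 187.64472385]]
(450, 790, 3)
```

View pics/z3.png

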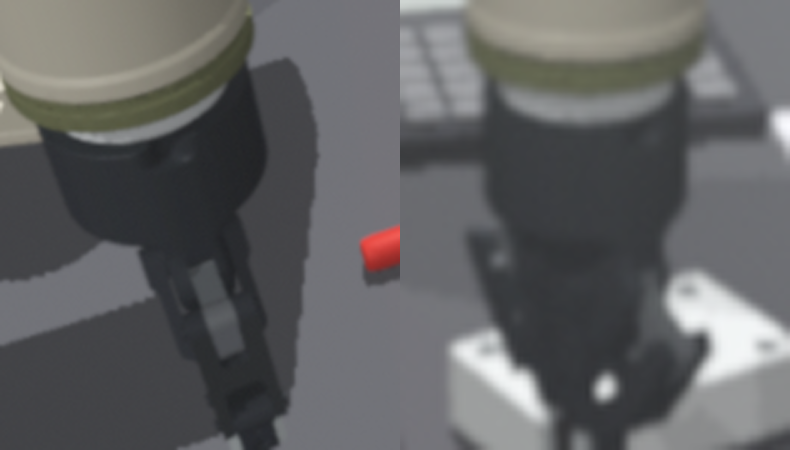

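```bash
python3 - <<'E'
from h import *
s=eyes.snapshot('side');a=np.radians(114.4);d=np.array([np.cos(a),np.sin(a),0])
for nm,c in(('nom',(495.7,4.9,132)),('z+45',(495.7,4.9,177)),('y+80',(495.7,85,132))):
    c=np.array(c);print(nm,proj(s,[c+42.5*d,c-42.5*d,c+57*d,c-57*d]).round(1).tolist())
print('seen',[264.2,163.6],[289.2,176.1])
p=np.array([196,-567,191.6+13]);a=np.radians(-70.9);d=np.array([np.cos(a),np.sin(a),0])
print('start',proj(s,[p+42.5*d,p-42.5*d,p+57*d,p+[0,0,110],p+[0,0,45]]).round(1).tolist())
# dark pixels extents in the side picture now
im=s['image'];print(readout.sense()['joint_pos'])
t=eyes.snapshot('top');print('top px of tcp, backs', proj(t,[(496.7,7,53),(496.7-23,7+52,80),(496.7-17,7+40,126),(496.7,7,126),(496.7,87,126)]).round(0).tolist())
E
```

```text
nom [[265.6, 181.5], [287.3, 196.4], [262.1, 179.1], [291.3, 199.1]]
z+45 [[265.4, 164.5], [287.6, 178.9], [261.8, 162.2], [291.6, 181.5]]
y+80 [[259.8, 166.2], [279.9, 179.5], [256.5, 164.1], [283.5, 181.9]]
seen [264.2, 163.6] [289.2, 176.1]
start [[131.3, 436.7], [110.0, 380.6], [135.5, 447.5], [98.8, 341.4], [111.9, 382.4]]
[-5.09933359e+00 -2.07758906e+00  1.10001841e+02  7.52073312e-04
  7.20821075e+01  6.06315559e+01]
top px of tcp, backs [[273.0, 217.0], [252.0, 225.0], [256.0, 220.0], [272.0, 214.0], [240.0, 214.0]]
```

```bash
python3 - <<'E'
from h import *
print(r.grip_depth,[a for a in dir(r) if a[0]!='_'],[a for a in dir(readout) if a[0]!='_'])
E
```

```text
18.700000000000003 ['PlanningError', 'grip_depth', 'hand_in'] ['sense']
```

move_arm(motion="0 0 0 0 0 0;0 0 0 0 0 0;0 0 -0.1 0 0 0;0 0 -0.2 0 0 0;0 0 -0.2 0 0 0", fingers=0, squeeze=20)

```text
time: 4.18
tool_pos: [496.6, 7.1, 51.3]
tcp_rot: [-90.0, -0.0, -155.7]
ft_force: [0.1, -0.7, 0.0]
finger_gap: 0.2
```

move_arm(motion="0 0 -0.1 0 0 0;0 0 -0.2 0 0 0;0 0 -0.3 0 0 0;0 0 -0.3 0 0 0")

```text
time: 4.52
tool_pos: [496.8, 7.0, 48.5]
tcp_rot: [-90.0, -0.0, -155.7]
ft_force: [1.3, -0.5, -1.2]
finger_gap: -0.1
```

move_arm(motion="0 0 -0.1 0 0 0;0 0 -0.2 0 0 0;0 0 -0.3 0 0 0;0 0 -0.3 0 0 0")

```text
time: 4.85
tool_pos: [497.8, 6.5, 48.4]
tcp_rot: [-89.9, 0.1, -155.7]
ft_force: [-9.9, -0.4, 23.7]
finger_gap: -0.0
```

```bash
python3 - <<'E'
from h import *
s=eyes.snapshot('side');b=s['image']
f=lambda im,x,y,w,h,k:cv2.resize(im[y:y+h,x:x+w],None,fx=k,fy=k,interpolation=cv2.INTER_CUBIC)
cv2.imwrite('pics/z4.png',f(b,240,170,70,70,8))
E
```

```text
(no output)
```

View pics/z4.png

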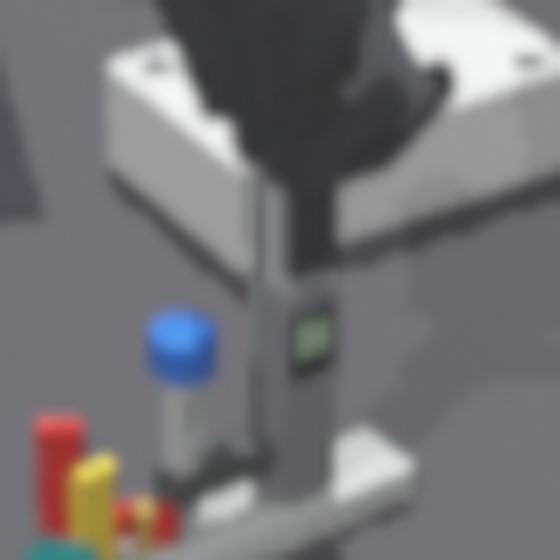

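The closed fingertips stand on the post's top (px 277,204), and contact came at a reported z of 48.4. The post's top is at 88, so the real fingertips are about 40 mm higher than reported. I'll correct for that.

move_arm(motion="0 0 1 0 0 0;0 0 2.5 0 0 0;0 0 2.5 0 0 0;0 0 2.5 0 0 0;0 0 2.5 0 0 0;0 0 2.5 0 0 0;0 0 2.5 0 0 0;0 0 2.5 0 0 0;0 0 2.5 0 0 0", fingers=6.0)

```text
time: 5.65
tool_pos: [496.5, 7.1, 70.1]
tcp_rot: [-90.0, -0.0, -155.7]
ft_force: [0.1, 0.4, -0.4]
finger_gap: 60.1
```

move_arm(motion="0 0 -2 0 0 0;0 0 -3.5 0 0 0;0 0 -4.5 0 0 0;0 0 -5.2 0 0 0;0 0 -5.7 0 0 0;0 0 -5.7 0 0 0")

```text
time: 6.15
tool_pos: [496.1, 7.1, 12.6]
tcp_rot: [-90.0, -0.1, -155.7]
ft_force: [-0.1, -0.5, -0.7]
finger_gap: 59.9
```

move_arm(motion="0 0 0 0 0 0;0 0 0 0 0 0;0 0 0 0 0 0;0 0 0 0 0 0;0 0 0 0 0 0;0 0 0 0 0 0;0 0 0 0 0 0;0 0 0 0 0 0", fingers=1.0, squeeze=40)

```text
time: 6.82
tool_pos: [497.7, 6.9, 14.5]
tcp_rot: [-89.9, 0.1, -155.7]
ft_force: [0.7, -0.6, 5.3]
finger_gap: 17.6
```

move_arm(motion="0 0 0.5 0 0 0;0 0 1.5 0 0 0;0 0 3.5 0 0 0;0 0 6 0 0 0;0 0 8 0 0 0;0 0 8 0 0 0;0 0 8 0 0 0")

```text
time: 7.4
tool_pos: [497.7, 7.0, 94.6]
tcp_rot: [-89.9, 0.1, -155.7]
ft_force: [-0.4, -0.4, -4.2]
finger_gap: 17.5
```

move_arm(motion="1 2.5 0 0 0 -0.5;3 6 0 0 0 -1;4 9 0 0 0 -2;5.5 12 0 0 0 -3;7 15 0 0 0 -3.8;8.5 18.5 0 0 0 -3.8;9.5 21 0 0 0 -3.8;9.9 22.3 0 0 0 -3.8;9.9 22.3 0 0 0 -3.8;9.9 22.3 0 0 0 -3.8")

```text
time: 8.23
tool_pos: [594.0, 230.2, 90.5]
tcp_rot: [-90.0, -0.3, -159.4]
ft_force: [-0.3, -0.4, -4.8]
finger_gap: 17.4
```

```bash
python3 - <<'E'
from h import *
t=snap('top','t5.png');s=snap('side')
f=lambda im,x,y,w,h,k:cv2.resize(im[y:y+h,x:x+w],None,fx=k,fy=k,interpolation=cv2.INTER_CUBIC)
cv2.imwrite('pics/z5.png',np.hstack([f(t['image'],150,130,95,110,4),f(s['image'],230,100,95,110,4)]))
x=readout.sense();print(x['tool_pos'],x['tcp_rot'],x['ft_force'])
E
```

```text
[594.44732212 228.9910564   91.57731154] [ -89.98911383   -0.19111761 -159.54127862] [ 0.17557908 -0.92042172 -3.82676152]
```

View pics/z5.png

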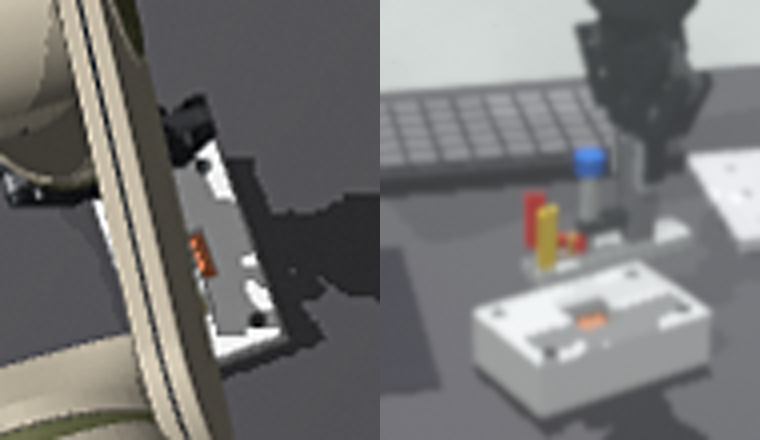

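Gauge is held upright in the gripper; in the side view its blue head is at crop (589,163), and the pocket at (590,315) is clear. Next I'll measure the head's position from the side view.

```bash
python3 - <<'E'
from meas import *
s=snap('side')
us,n,bb=blue(s,(270,130,30,25));x=readout.sense();z=x['tool_pos'][2]-14.5;print(us,n,bb,z,x['tool_pos'],x['tcp_rot'])
print('head',onz(s,us,79+z+2),onz(s,us,79+z))
p=np.array(x['tool_pos']);a=np.radians(x['tcp_rot'][2]+180);print('foot by tool',p[:2]-40*np.array([np.cos(a),np.sin(a)]),np.degrees(a))
E
```

```text
[281.83333333 139.57142857] 42 (np.int64(279), np.int64(137), np.int64(285), np.int64(143)) 77.66974396157576 [594.79655165 228.85079064  92.16974396] [-8.99936506e+01 -1.38936751e-01 -1.59577542e+02]
head [553.98991172 213.36845653 158.66974396] [554.94535577 217.73233799 156.66974396]
foot by tool [557.31074012 214.89321442] 20.422458131336697
```

move_arm(motion="0.25 0.1 -0.8 0 0 0;0.25 0.1 -1.8 0 0 0;0.25 0.1 -2.7 0 0 0;0.25 0.1 -3.2 0 0 0;0.25 0.1 -3.3 0 0 0;0.25 0.1 -3.3 0 0 0;0.25 0.1 -3.3 0 0 0")

```text
time: 8.97
tool_pos: [598.4, 231.1, 60.7]
tcp_rot: [-90.0, 0.0, -159.5]
ft_force: [-0.1, 1.1, -4.5]
finger_gap: 17.4
```

move_arm(motion="0 0 -0.1 0 0 0;0 0 -0.2 0 0 0;0 0 -0.2 0 0 0;0 0 -0.2 0 0 0")

```text
time: 9.3
tool_pos: [598.4, 231.1, 58.8]
tcp_rot: [-90.0, 0.0, -159.5]
ft_force: [0.2, 0.5, -5.0]
finger_gap: 17.4
```

move_arm(motion="0 0 -0.07 0 0 0;0 0 -0.1 0 0 0;0 0 -0.1 0 0 0;0 0 -0.1 0 0 0")

```text
time: 9.63
tool_pos: [598.2, 231.1, 57.5]
tcp_rot: [-90.0, -0.0, -159.5]
ft_force: [-0.7, 0.3, -3.7]
finger_gap: 17.7
```

move_arm(motion="0 0 -0.1 0 0 0;0 0 -0.2 0 0 0;0 0 -0.2 0 0 0;0 0 -0.2 0 0 0")

```text
time: 9.97
tool_pos: [598.2, 231.0, 55.4]
tcp_rot: [-90.0, -0.0, -159.5]
ft_force: [-0.8, -0.1, -4.3]
finger_gap: 17.7
```

move_arm(motion="0 0 -0.07 0 0 0;0 0 -0.1 0 0 0;0 0 -0.1 0 0 0;0 0 -0.1 0 0 0")

```text
time: 10.3
tool_pos: [598.3, 231.1, 54.6]
tcp_rot: [-90.0, -0.0, -159.5]
ft_force: [0.1, 0.7, -3.5]
finger_gap: 17.4
```

move_arm(motion="0 0 -0.05 0 0 0;0 0 -0.1 0 0 0;0 0 -0.1 0 0 0;0 0 -0.1 0 0 0")

```text
time: 10.63
tool_pos: [598.5, 231.1, 54.5]
tcp_rot: [-90.0, 0.0, -159.5]
ft_force: [-4.5, -1.9, 5.7]
finger_gap: 17.2
```

move_arm(motion="0 0 -0.05 0 0 0;0 0 -0.05 0 0 0;0 0 -0.05 0 0 0")

```text
time: 10.88
tool_pos: [598.6, 231.1, 54.5]
tcp_rot: [-90.0, 0.0, -159.5]
ft_force: [-6.2, -2.6, 9.5]
finger_gap: 17.7
```

move_arm(motion="0 0 0.08 0 0 0;0 0 0.08 0 0 0;0 0 0.08 0 0 0;0 0 0.08 0 0 0")

```text
time: 11.22
tool_pos: [598.5, 231.1, 54.5]
tcp_rot: [-90.0, 0.0, -159.5]
ft_force: [-2.5, -1.5, 6.0]
finger_gap: 17.6
```

move_arm(motion="0 0 0 0 0 0;0 0 0 0 0 0;0 0 0 0 0 0;0 0 0 0 0 0;0 0 0 0 0 0", fingers=5.0)

```text
time: 11.63
tool_pos: [598.3, 231.1, 53.7]
tcp_rot: [-90.0, -0.0, -159.5]
ft_force: [-1.0, -0.1, 0.2]
finger_gap: 50.3
```

move_arm(motion="0 0 2 0 0 0;0 0 5 0 0 0;0 0 8 0 0 0;0 0 11 0 0 0;0 0 11 0 0 0;0 0 11 0 0 0")

```text
time: 12.13
tool_pos: [600.3, 231.7, 167.2]
tcp_rot: [-90.0, 0.3, -159.5]
ft_force: [0.2, 0.6, -0.3]
finger_gap: 49.8
```

```bash
python3 - <<'E'
from meas import *
s=snap('side');t=snap('top')
f=lambda im,x,y,w,h,k:cv2.resize(im[y:y+h,x:x+w],None,fx=k,fy=k,interpolation=cv2.INTER_CUBIC)
cv2.imwrite('pics/z6.png',np.hstack([f(t['image'],150,140,90,100,4),f(s['image'],245,130,70,80,5)]))
us,n,bb=blue(s,(262,140,35,35));print(us,n,bb,'head',onz(s,us,119+2),onz(s,us,119))
E
```

```text
[283.  151.6] 40 (np.int64(280), np.int64(148), np.int64(286), np.int64(155)) head [558.28590507 217.30559605 121.        ] [559.19222098 221.38884508 119.        ]
```

View pics/z6.png

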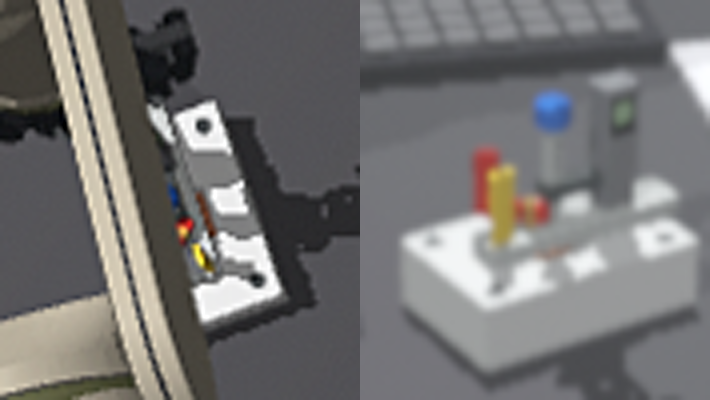

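Gauge stands flat on the housing over the pocket: the side view shows the head at px (283,152), and the base spans the copper. Next I'll go above the head with the fingers closed.

move_arm(motion="-2 -0.7 0 0 0 0;-4.2 -1.5 0 0 0 0;-4.2 -1.5 0 0 0 0;-4.2 -1.5 -2 0 0 0;-4.2 -1.5 -4 0 0 0;-4.2 -1.5 -6 0 0 0;-4.2 -1.5 -7 0 0 0;-4.2 -1.5 -7 0 0 0;-4.2 -1.5 -7 0 0 0", fingers=0, squeeze=20)

```text
time: 12.98
tool_pos: [555.6, 215.8, 92.9]
tcp_rot: [-90.0, -0.1, -159.5]
ft_force: [0.3, 0.3, 1.2]
finger_gap: 0.3
```

move_arm(motion="0 0 -0.3 0 0 0;0 0 -0.4 0 0 0;0 0 -0.4 0 0 0;0 0 -0.4 0 0 0")

```text
time: 13.32
tool_pos: [556.9, 216.2, 90.8]
tcp_rot: [-90.0, 0.1, -159.5]
ft_force: [-0.5, -0.7, -0.4]
finger_gap: 0.1
```

move_arm(motion="0 0 -0.1 0 0 0;0 0 -0.3 0 0 0;0 0 -0.5 0 0 0;0 0 -0.7 0 0 0;0 0 -0.7 0 0 0;0 0 -0.7 0 0 0")

```text
time: 13.82
tool_pos: [556.1, 216.0, 82.6]
tcp_rot: [-90.0, -0.0, -159.5]
ft_force: [-0.6, -0.7, 0.2]
finger_gap: -0.2
```

move_arm(motion="0 0 -0.2 0 0 0;0 0 -0.4 0 0 0;0 0 -0.6 0 0 0;0 0 -0.8 0 0 0;0 0 -0.8 0 0 0")

```text
time: 14.23
tool_pos: [556.1, 216.0, 74.3]
tcp_rot: [-90.0, -0.0, -159.5]
ft_force: [-0.3, 0.3, 0.1]
finger_gap: 0.2
```

```bash
python3 - <<'E'
from meas import *
s=snap('side')
us,n,bb=blue(s,(262,135,40,45));print(us,n,bb)
print(proj(s,[(558.5,217.5,119-k) for k in(0,5,10,15,20)]).round(1).tolist())
print(readout.sense()['ft_force'],readout.sense()['tool_pos'])
E
```

```text
[283.44444444 156.61111111] 18 (np.int64(281), np.int64(154), np.int64(286), np.int64(158))
[[283.1, 152.2], [283.0, 153.9], [283.0, 155.5], [283.0, 157.2], [283.0, 158.8]]
[-0.44855563 -0.47293839 -0.14455265] [556.02983444 215.96368526  74.44524856]
```

move_arm(motion="0 0 -0.1 0 0 0;0 0 -0.2 0 0 0;0 0 -0.3 0 0 0;0 0 -0.3 0 0 0")

```text
time: 14.62
tool_pos: [556.2, 216.0, 71.6]
tcp_rot: [-90.0, -0.0, -159.5]
ft_force: [0.4, -1.2, -0.3]
finger_gap: 0.4
```

move_arm(motion="0 0 -0.07 0 0 0;0 0 -0.14 0 0 0;0 0 -0.14 0 0 0")

```text
time: 14.87
tool_pos: [556.3, 216.1, 70.4]
tcp_rot: [-90.0, -0.0, -159.5]
ft_force: [0.3, 0.5, -0.5]
finger_gap: -0.1
```

move_arm(motion="0 0 -0.07 0 0 0;0 0 -0.14 0 0 0;0 0 -0.14 0 0 0")

```text
time: 15.12
tool_pos: [556.5, 216.1, 69.8]
tcp_rot: [-90.0, 0.0, -159.5]
ft_force: [-2.2, -0.1, 5.1]
finger_gap: 0.3
```

move_arm(motion="0 0 -0.07 0 0 0;0 0 -0.14 0 0 0;0 0 -0.14 0 0 0")

```text
time: 15.37
tool_pos: [557.3, 216.4, 69.7]
tcp_rot: [-90.0, 0.1, -159.5]
ft_force: [-4.0, -1.9, 11.8]
finger_gap: -0.1
```

move_arm(motion="0 0 -0.07 0 0 0;0 0 -0.14 0 0 0;0 0 -0.14 0 0 0")

```text
time: 15.62
tool_pos: [558.3, 216.7, 69.6]
tcp_rot: [-90.0, 0.3, -159.5]
ft_force: [-4.1, -1.3, 16.1]
finger_gap: -0.4
```

move_arm(motion="0 0 0.3 0 0 0;0 0 1 0 0 0;0 0 3 0 0 0;0 0 6 0 0 0;0 0 8 0 0 0;0 0 8 0 0 0")

```text
time: 16.12
tool_pos: [559.3, 217.0, 152.3]
tcp_rot: [-90.0, 0.5, -159.5]
ft_force: [0.6, -0.3, 1.1]
finger_gap: -0.1
```

```bash
python3 - <<'E'
from meas import *
s=snap('side')
us,n,bb=blue(s,(262,135,40,45));print(us,n,bb)
for k in(15,16,17,18):print(k,onz(s,us,121-k).round(1))
f=lambda im,x,y,w,h,k:cv2.resize(im[y:y+h,x:x+w],None,fx=k,fy=k,interpolation=cv2.INTER_CUBIC)
cv2.imwrite('pics/z7.png',f(s['image'],250,135,60,70,8))
print(readout.sense()['tool_pos'])
E
```

```text
[283.075 156.625] 40 (np.int64(280), np.int64(154), np.int64(286), np.int64(160))
15 [558.5 216.9 106. ]
16 [559.  218.9 105. ]
17 [559.4 220.9 104. ]
18 [559.8 222.9 103. ]
[558.34889079 216.68007158 149.77815927]
```

View pics/z7.png

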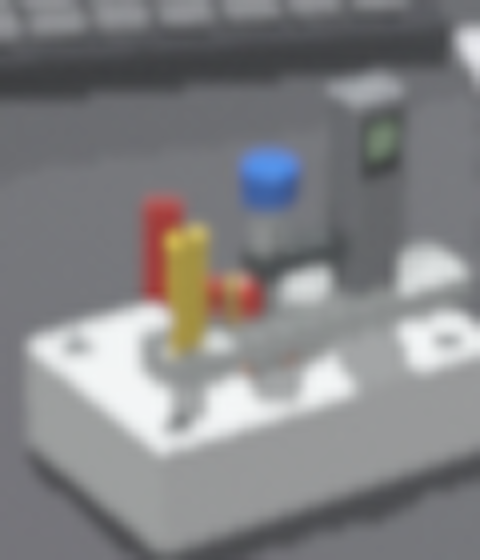

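Red lever top is at about px (270,160), yellow tab top at (273,164), and the blue head at (283,157). The head has dropped 5.0 px, about 15 mm. Next I'll find the lock grip.

```bash
python3 - <<'E'
from meas import *
s=snap('side');a=np.radians(20.5);ex=np.array([np.cos(a),np.sin(a)]);ey=np.array([-ex[1],ex[0]])
foot=np.array([560,217.3])
hd=onz(s,blue(s,(262,135,40,45))[0],121-15.5)[:2]
im=cv2.cvtColor(s['image'],cv2.COLOR_BGR2HSV)
for n,uv in(('yel',(272.9,164.1)),('red',(269.9,160.1))):
    p=onz(s,uv,96)[:2];print(n,p,'rel foot (gauge x,y)',((p-foot)@ex).round(1),((p-foot)@ey).round(1),'rel head',((p-hd)@ex).round(1),((p-hd)@ey).round(1))
t=snap('top')
# initial top picture: gauge at bench, foot (459.6,-10.6), yaw 24.35
b=np.radians(24.35);gx=np.array([np.cos(b),np.sin(b)]);gy=np.array([-gx[1],gx[0]]);f0=np.array([459.6,-10.6])
im0=cv2.imread('pics/top0.png');H=cv2.cvtColor(im0,cv2.COLOR_BGR2HSV)
for n,m in(('yel',(H[...,0]>20)&(H[...,0]<35)&(H[...,1]>120)&(H[...,2]>100)),('red',((H[...,0]<8)|(H[...,0]>172))&(H[...,1]>130)&(H[...,2]>70))):
    k=np.zeros(m.shape,bool);k[225:255,270:298]=m[225:255,270:298];ys,xs=np.nonzero(k)
    for x,y in zip(xs,ys):
        p=onz(t,(x,y),56)[:2]-f0;print(n,x,y,(p@gx).round(0),(p@gy).round(0),im0[y,x])
E
```

```text
yel [526.3162895  197.79274381] rel foot (gauge x,y) -38.4 -6.5 rel head -37.4 -7.5
red [522.97513003 222.99614131] rel foot (gauge x,y) -32.7 18.3 rel head -31.7 17.3
yel 282 237 -17.0 0.0 [ 76 178 218]
yel 288 241 -33.0 -10.0 [105 184 212]
yel 287 242 -34.0 -6.0 [ 79 188 221]
yel 288 242 -35.0 -9.0 [ 80 210 246]
yel 288 243 -38.0 -7.0 [ 45 194 232]
yel 289 243 -39.0 -10.0 [ 75 188 212]
yel 288 244 -40.0 -6.0 [ 79 192 224]
yel 289 244 -41.0 -9.0 [ 82 222 255]
yel 288 245 -43.0 -5.0 [ 79 145 169]
yel 289 245 -44.0 -8.0 [ 51 174 209]
red 282 234 -10.0 -3.0 [ 0  5 79]
red 283 234 -11.0 -5.0 [40 47 88]
red 281 235 -11.0 1.0 [  3   4 134]
red 282 235 -12.0 -2.0 [ 23  27 201]
red 283 235 -13.0 -4.0 [ 35  37 191]
red 283 236 -16.0 -3.0 [ 50  70 159]
red 281 238 -18.0 4.0 [ 63  97 215]
red 281 239 -21.0 5.0 [ 17  25 204]
red 282 239 -22.0 3.0 [ 58  60 155]
red 281 240 -23.0 6.0 [ 27  32 201]
red 282 240 -24.0 4.0 [ 68  67 147]
red 280 241 -24.0 9.0 [ 73  78 213]
red 281 241 -26.0 7.0 [ 34  39 203]
red 280 242 -27.0 11.0 [ 62  68 204]
red 281 242 -28.0 8.0 [ 49  54 201]
red 279 243 -28.0 14.0 [ 49  53 177]
red 280 243 -29.0 12.0 [ 41  46 197]
red 281 243 -30.0 9.0 [ 51  56 195]
red 278 244 -29.0 17.0 [ 82  81 170]
red 279 244 -31.0 15.0 [ 44  51 214]
red 280 244 -32.0 13.0 [ 12  15 130]
red 281 244 -33.0 10.0 [ 59  61 132]
red 278 245 -32.0 18.0 [ 83  82 176]
red 279 245 -33.0 16.0 [ 43  50 213]
red 280 245 -34.0 14.0 [ 1  3 87]
red 278 246 -34.0 20.0 [ 67  67 164]
red 279 246 -35.0 17.0 [ 41  47 203]
red 278 247 -37.0 21.0 [ 60  62 186]
red 279 247 -38.0 18.0 [ 37  43 216]
red 279 248 -40.0 19.0 [ 39  39 141]
```

move_arm(motion="-2 -0.3 0 0 0 0;-3.9 -0.6 0 0 0 0;-3.9 -0.6 0 0 0 0;-3.9 -0.6 -2 0 0 0;-3.9 -0.6 -4 0 0 0;-3.9 -0.6 -4 0 0 0;-3.9 -0.6 -4 0 0 0;-3.9 -0.6 -4 0 0 0", fingers=4.6)

```text
time: 16.93
tool_pos: [517.4, 210.0, 106.4]
tcp_rot: [-90.0, -0.0, -159.5]
ft_force: [-0.1, -0.5, 0.4]
finger_gap: 46.0
```

move_arm(motion="0.2 0 -1.5 0 0 0;0.2 0 -3 0 0 0;0.2 0 -4 0 0 0;0.2 0 -4 0 0 0;0.2 0 -4 0 0 0")

```text
time: 17.35
tool_pos: [519.2, 210.0, 66.4]
tcp_rot: [-90.0, -0.0, -159.5]
ft_force: [0.5, 0.3, -0.6]
finger_gap: 45.8
```

move_arm(motion="0 0 -1 0 0 0;0 0 -2 0 0 0;0 0 -2 0 0 0;0 0 -2 0 0 0")

```text
time: 17.68
tool_pos: [518.5, 209.8, 45.4]
tcp_rot: [-90.0, -0.1, -159.5]
ft_force: [0.1, 0.6, -0.7]
finger_gap: 45.8
```

```bash
python3 - <<'E'
from meas import *
s=snap('side');x=readout.sense();print(x['tool_pos'],x['ft_force'])
f=lambda im,x,y,w,h,k:cv2.resize(im[y:y+h,x:x+w],None,fx=k,fy=k,interpolation=cv2.INTER_CUBIC)
cv2.imwrite('pics/z8.png',f(s['image'],245,125,60,70,8))
E
```

```text
[518.96919247 209.96841982  45.94570431] [ 0.66468444 -0.55037594  0.30609765]
```

View pics/z8.png

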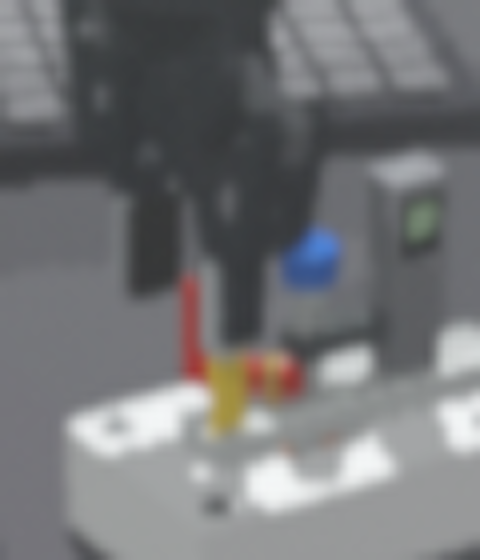

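The near finger is in front of the yellow tab and the far finger is beyond the red lever, so the gripper straddles both. I'll go down the last 20 mm and then close in steps, keeping the near finger at the tab.

move_arm(motion="0 0 -0.7 0 0 0;0 0 -1.5 0 0 0;0 0 -2 0 0 0;0 0 -2 0 0 0;0 0 -2 0 0 0")

```text
time: 18.15
tool_pos: [518.7, 209.9, 25.5]
tcp_rot: [-90.0, -0.1, -159.5]
ft_force: [0.5, -0.8, -0.3]
finger_gap: 46.0
```

move_arm(motion="0 0 0 0 0 0;0 0 0 0 0 0;0 0 0 0 0 0", fingers=3.6)

```text
time: 18.4
tool_pos: [519.6, 210.1, 26.7]
tcp_rot: [-90.0, 0.0, -159.5]
ft_force: [-0.5, 0.1, -0.5]
finger_gap: 35.9
```

move_arm(motion="0.03 -0.07 0 0 0 0;0.05 -0.14 0 0 0 0;0.05 -0.14 0 0 0 0;0.05 -0.14 0 0 0 0", fingers=3.2, squeeze=30)

```text
time: 18.73
tool_pos: [519.9, 208.9, 26.5]
tcp_rot: [-90.0, 0.0, -159.5]
ft_force: [-0.6, 1.7, 1.4]
finger_gap: 32.1
```

move_arm(motion="0.035 -0.095 0 0 0 0;0.07 -0.19 0 0 0 0;0.07 -0.19 0 0 0 0;0.07 -0.19 0 0 0 0", fingers=2.8)

```text
time: 19.07
tool_pos: [520.5, 206.7, 26.2]
tcp_rot: [-90.0, 0.0, -159.5]
ft_force: [-1.8, 1.9, 1.4]
finger_gap: 27.7
```

move_arm(motion="0.035 -0.095 0 0 0 0;0.07 -0.19 0 0 0 0;0.07 -0.19 0 0 0 0;0.07 -0.19 0 0 0 0", fingers=2.4)

```text
time: 19.4
tool_pos: [521.1, 204.8, 26.2]
tcp_rot: [-90.0, -0.0, -159.5]
ft_force: [-0.6, 0.2, 0.9]
finger_gap: 24.0
```

move_arm(motion="0.02 -0.05 0 0 0 0;0.03 -0.08 0 0 0 0;0.03 -0.08 0 0 0 0;0.03 -0.08 0 0 0 0", fingers=2.0)

```text
time: 19.73
tool_pos: [521.5, 204.0, 26.2]
tcp_rot: [-90.0, -0.0, -159.5]
ft_force: [-0.3, -0.8, 0.0]
finger_gap: 19.7
```

move_arm(motion="0.03 -0.05 0 0 0 0;0.05 -0.1 0 0 0 0;0.05 -0.1 0 0 0 0;0.05 -0.1 0 0 0 0", fingers=1.8)

```text
time: 20.07
tool_pos: [521.9, 203.1, 26.2]
tcp_rot: [-90.0, -0.0, -159.5]
ft_force: [-0.6, 0.7, 0.8]
finger_gap: 17.8
```

move_arm(motion="0 0 0 0 0 0;0 0 0 0 0 0;0 0 0 0 0 0;0 0 0 0 0 0;0 0 0 0 0 0", fingers=1.4)

```text
time: 20.48
tool_pos: [522.1, 202.8, 26.4]
tcp_rot: [-90.0, 0.0, -159.5]
ft_force: [-1.3, -3.8, 4.1]
finger_gap: 15.5
```

move_arm(motion="0 0 0 0 0 0;0 0 0 0 0 0;0 0 0 0 0 0;0 0 0 0 0 0;0 0 0 0 0 0", fingers=1.2, squeeze=45)

```text
time: 20.9
tool_pos: [522.2, 202.8, 26.6]
tcp_rot: [-90.0, 0.0, -159.5]
ft_force: [-2.3, -4.2, 5.8]
finger_gap: 15.4
```

Stopped at about 15.5–16 mm, so the lever is at its stop. I'll open gently and withdraw.

move_arm(motion="0 0 0 0 0 0;0 0 0 0 0 0;0 0 0 0 0 0;0 0 0 0 0 0;0 0 0 0 0 0", fingers=3.4)

```text
time: 21.32
tool_pos: [521.9, 203.2, 26.1]
tcp_rot: [-90.0, -0.0, -159.5]
ft_force: [0.7, -0.4, -0.3]
finger_gap: 34.2
```

move_arm(motion="0 0 1 0 0 0;0 0 3 0 0 0;0 0 6 0 0 0;0 0 9 0 0 0;0 0 12 0 0 0;0 0 14 0 0 0;-4 -8 16 0 0 0;-6 -12 16 0 0 0;-8 -16 16 0 0 0;-10 -20 16 0 0 0")

```text
time: 22.15
tool_pos: [447.5, 54.2, 185.7]
tcp_rot: [-90.0, 0.1, -159.5]
ft_force: [0.9, -0.9, 0.3]
finger_gap: 34.1
```

move_arm(motion="-3 -10 0 0 0 0;-3 -13 0 0 0 0;-3 -13 0 0 0 0;-3 -13 0 0 0 0;-3 -13 0 0 0 0;-3 -13 0 0 0 0")

```text
time: 22.65
tool_pos: [418.2, -74.9, 184.9]
tcp_rot: [-90.0, 0.1, -159.7]
ft_force: [-0.3, 0.1, -0.0]
finger_gap: 34.1
```

```bash
python3 - <<'E'
from meas import *
s=snap('side');t=snap('top');x=readout.sense();print(x['tool_pos'],x['ft_force'],x['time'])
us,n,bb=blue(s,(262,135,40,45));print('side blue',us,n,bb)
try:
    ut,n,bb=blue(t,(165,150,70,80));print('top',ut,n,bb,onz(t,ut,126-15.5),tri(t,ut,s,us))
except Exception as e:print(e)
f=lambda im,x,y,w,h,k:cv2.resize(im[y:y+h,x:x+w],None,fx=k,fy=k,interpolation=cv2.INTER_CUBIC)
cv2.imwrite('pics/z9.png',np.hstack([f(t['image'],165,150,65,75,6),f(s['image'],250,130,60,70,450/70)[:450]]))
E
```

```text
[418.43229618 -73.65119448 184.57941343] [-0.10641158 -0.17970319 -0.58805084] 22.75
side blue [283.5  156.25] 32 (np.int64(281), np.int64(154), np.int64(286), np.int64(159))
top [190.13333333 189.28888889] 45 (np.int64(187), np.int64(186), np.int64(193), np.int64(193)) [560.27246529 217.0378801  110.5       ] (array([560.42422908, 217.85850735, 106.59275347]), np.float64(1.0335927506573457))
```

View pics/z9.png

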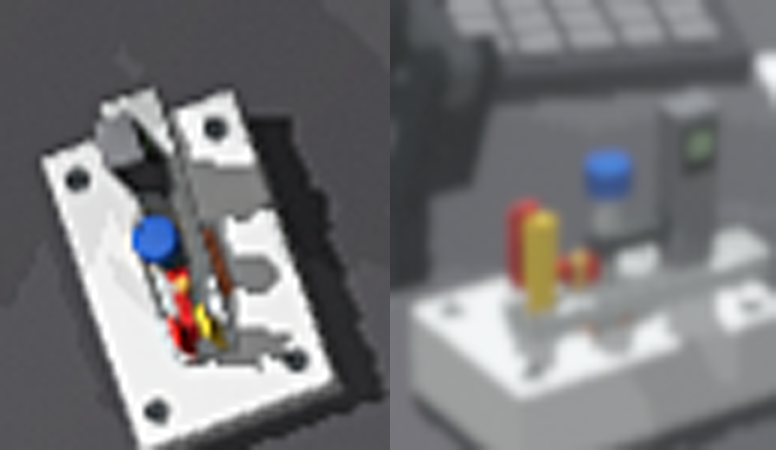

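```bash
python3 -c "
from bench import r
print(r.hand_in())"
```

```text
the job is handed in; nothing more can be done
None
```

I stood the gauge on the silver housing with its base across the copper pocket, let go of it, lowered the probe to the pocket's bottom and squeezed the lock shut. I then moved the arm clear and handed the job in at about 23 s. The hand-in gives no verdict.

**Last checks**
- **Position:** the probe head is at about (560, 217) mm, against a pocket centre of (558.4, 215.5). That is about 2.5 mm off, with 13.5 mm allowed.
- **Depth:** the probe stopped hard against the floor at about 16 N, against the 35 N limit. The arm put the travel at about 16.5 mm and the pictures at about 15.3 mm. The probe was not seen to move when I locked it; the side view shifted by 0.4 px, about 1 mm.
- **Lock:** the fingers stopped at a reading of about 15.5 mm, where 17 mm was expected; on the 18 mm post they had read about 17.5 mm. The top view shows the lever shut beside the tab.
- **Not checked:** I did not measure the bystanders after the job. Force readings showed no contact with them.

**What went wrong on the way:** the real fingertips were about 40 mm higher than the reported tool position. My first grasp closed on air above the post. I then touched the top of the post with about 24 N to measure the offset, and corrected all later heights for it.

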